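Ease the board holder back one ratchet notch

ROBOT

A 7-joint arm with a two-finger parallel gripper is mounted at the origin on the work surface. World frame = base frame: x ahead of the robot, y to its left, z up, the work surface at z = 0. Lengths are in m, angles in rad, forces in N, time in s.
With the tool pointing down it reaches from about 0.425 to 0.925 m from the base axis. Payload 6.8 kg.
Tool frame: the origin (TCP) lies on the front face of the gripper's body, between the roots of the fingers; the fingertips stand 73 mm ahead of it and the grasp point (between the pads) lies 54 mm ahead of it (env.nose_length is the distance from the TCP to the fingertips, in m); z points along the fingers, y is the line along which they close (so a half turn about z gives the same grasp; the last joint's range is limited). The gripper opens to 85 mm and grips with 20 to 120 N. Pads are 22 mm wide; open, the fingers measure 114 mm over their backs; the gripper's body (76 mm by 85 mm) begins 54 mm behind the grasp point. The pads swing forward as they close: fully open they stand 13 mm farther back than shut.
Start: joints at [1.071, 0.477, 0.022, 1.555, -0.011, 1.109, -0.083], TCP at [0.258, -0.624, 0.304] pointing down, gripper open.
Joint ranges: [-2.96, 2.96], [-0.34, 2.1], [-1.41, 1.46], [0.24, 2.44], [-1.37, 4.51], [0.17, 1.92], [-2.96, 2.96]. Speed limits (rad/s): [2.39, 2.39, 3.14, 3.14, 3.14, 3.14, 3.14].

INTERFACE

Orientations are given as a unit quaternion [w, x, y, z].
In Python, from cell import env, kin, camera, calibration, job gives the robot as it stands. The module is installed in compiled form; this text tells all that it offers. Calls block until the motion is done:
- env.reach(position, orientation): joint-space move of the TCP to a pose.
- env.movel(position, velocity=0.15, rot=None, stop_force=None): straight line of the TCP; rot=None keeps the orientation; velocity is the mean speed in m/s. With stop_force (N) it stops when the force on the tool has changed by that much, and returns True; else False.
- env.goto_joints(angles): joint-space move.
- env.grip(opening, f_grip=None): finger opening in m; f_grip is the grip in N (None keeps the last); returns when the fingers have stopped.
- env.dwell(seconds).
- kin.inverse_kinematics(position, orientation): joint angles nearest the present ones, or None.
- env.get_state(): the state.
- camera(name): name is "scene" or "side" or "wrist"; returns (picture, depth): 400x640x3 uint8, blue, green, red; 400x640 float32, m along the optical axis (not along the pixel's ray), 0 where there is no reading.
- calibration(name): a dict with "fx", "fy", "cx", "cy" (pixels), "rvec" (rotation vector, rad) and "tvec" (3), from world to camera coordinates, as OpenCV has them. Camera axes: x right, y down, z forward; pixel columns grow to the right and rows downward; lengths in m; the calibration is good to about 2 mm. The wrist camera is an equidistant fisheye: a pixel r from the principal point sees the ray r / f radians off the axis. A picture is of the moment at which its call begins: read the wrist's pose just before it. calibration takes no time and is no camera call; for the wrist camera it gives the pose at the moment of the call.
A pose or a line that the arm cannot do raises env.PlanningError and nothing moves.
- job.job_done(): hands the job in; it is judged then, once.
The state is a dict: "time": time; "qpos": joint angles; "joint_velocities": joint speeds; "joint_torque": joint torques, N m; "tcp_pos": TCP position; "orientation": TCP orientation; "force": force on the tool from outside, world axes, zero at the start; "torque": the same for the moment, N m; "opening": finger opening in m; "gripper_force": force on a finger pad.
Only numpy, scipy, OpenCV 4.12 (cv2) and the standard library are available. Lean on these libraries where they do the work, as an engineer would, in place of code of your own. Each camera call takes 0.05 s, during which the arm holds its last target. There are 200 camera calls.

TASK

The circuit board in the ratchet holder is tipped one notch too steep: without touching the board, lift the ratchet pawl by pushing its finger peg over with a fingertip until it stays thrown back. Then push the upright arm of the star handle so that the wheel turns backward (its top towards the pawl's pivot) by one notch, push the pawl down again into the new gap, and leave the wheel turned back snug against it. Do not disturb the things lying on the bench.

Things in the scene. Friction and masses are not known exactly. Their poses are not given: they have to be found in the camera images.
- stand: fixed aluminium frame of the holder. Origin on the bench under the ratchet wheel's centre; z up; y along the level shaft (130 mm up) from wheel to board; x across it, towards the pawl's pivot. Base plate 130 by 300 by 12 mm, y -32 to 268 mm. At y: star-handle arms -62, free peg -33 to -4, wheel and pawl -5 to 5, side plate 14 to 24 mm (its ear rises to x 98, z 195 mm), board 43 to 207 mm
- wheel (a joint): turn of wheel, star handle and board (rad), growing backward (wheel top to the stand's +x). Starts at -0.10 to 0; the tooth bears on the lowered pawl at about 0.02 and, one notch (0.524, 12 teeth) back, at 0.54. Drop the pawl between 0.3 and 0.5, then turn on until it stops there. Friction: stays where left; 4 to 7 N at an arm's end turns it. Forward, teeth slip under the pawl
- pawl (a joint): swing of the pawl (rad), growing as the nose lifts (peg towards the stand's +x). -0.04 to 0.04 with the nose in a gap, about 0.15 on a tooth's crest, 1.45 thrown back on its stop. Gravity drops it onto the wheel from below about 0.9, throws it open and keeps it there from above that. Under 1 N at the peg moves it
- wheel_centre (a point): centre of the ratchet wheel, on the shaft: a steel saw-tooth wheel, 100 mm over the teeth, 80 mm at their roots, 10 mm thick. Outside it (stand's -y) on the same shaft is the star handle: 32 mm hub, four round steel arms 9 mm thick, 90 degrees apart, with black ball ends
- handle_end (a point): centre of the 16 mm ball, 78 mm from the shaft, on the star-handle arm that stands nearly upright: the arm to push towards the stand's +x to turn the wheel backward. With joint wheel at 0 it leans 20 degrees from upright towards -x, one notch back 10 degrees towards +x
- pawl_peg (a point): middle of the pawl's free finger peg: round, 10 mm thick, level, parallel to the shaft, 29 mm long, at the top of the finger lever, 50 mm from the pivot. Lowered: 205 mm up, 32 mm to the -x side of the pivot; thrown back: 204 mm up, 34 mm to the +x side; 217 mm up midway. Only air below the free peg down to 150 mm
- pawl_nose (a point): tip of the pawl's nose, 56 mm from the pivot, which drops in the gaps between the teeth; the pawl is 8 mm thick dark steel
- pawl_pivot (a point): the pawl's pivot, in the wheel's middle plane, 67 mm to the stand's +x side of the shaft, 167 mm above the bench
- board: green circuit board, 100 by 164 by 2 mm with parts up to 11 mm high, clamped by its ends on the shaft beside the wheel; not to be touched. Origin at the wheel's centre; the board's middle lies 125 mm along its own y, z is its face's normal
- filter_box: bystander: aluminium box 52 by 38 by 26 mm with a coaxial socket at each side, origin under its centre
- tee: bystander: steel coaxial tee, 70 by 48 by 26 mm, origin under its block
- multimeter: bystander: orange hand multimeter 155 by 78 by 42 mm lying on its back, origin under its centre

How it is judged:
On the way, in this order (a step that is already met when the one before it is completed fails the run):
1. the pawl is thrown back and stays up, the wheel not yet turned (value of joint pawl above 1.2 rad and value of joint wheel below 0.15 rad), for 0.2 s.
2. with the pawl up, the wheel is turned back most of a notch (value of joint pawl above 0.3 rad and value of joint wheel above 0.25 rad), for 0.2 s.
At the end, for the whole second after the job is handed in: The wheel is at rest one notch back, its tooth against the pawl or within about 3 degrees of it (joint wheel 0.49 to 0.60), and the pawl is down in the gap (joint pawl below 0.07) (value of joint wheel between 0.49 and 0.6 rad and value of joint pawl below 0.07 rad and velocity of joint wheel between -0.05 and 0.05 rad/s and velocity of joint pawl between -0.1 and 0.1 rad/s); the robot touches nothing.
It fails at once if the circuit board is touched (over 1 N) (contact force between any of the fingers, the arm and board above 1 N).
It fails at once if a thing on the bench is lifted or moved more than 20 mm (distance of any of filter_box, tee, multimeter from where it was at the start of the episode above 0.02 m).
It also fails if it takes over 64 s, if anything falls off the work surface, if the arm or the gripper's body presses on something with over 40 N, if the wrist force passes 120 N, or if a joint passes its speed limit or range.

## Working session

There is one attempt and no reset: what is moved stays moved. The work goes in short steps, each a Python script; the robot and the scene stay as the last script left them, time stands still between calls to the robot, and variables do not carry over. Pictures are saved under pics/ and viewed, at most 10 in all, crops included, and the job is handed in when it is done.

```bash
mkdir -p pics; python3 - <<'E'
from cell import env,kin,camera,calibration,job
import cv2,numpy as np
for n in ["scene","side"]:
    p,d=camera(n); cv2.imwrite(f"pics/{n}0.png",p); np.save(f"pics/{n}0.npy",d)
    c=calibration(n); R=cv2.Rodrigues(np.array(c["rvec"]))[0]; print(n,c, "pos",-R.T@np.array(c["tvec"]).ravel())
print(env.get_state(),env.nose_length)
E
```

```text
scene {'fx': 378.0060915073637, 'fy': 378.0060915073637, 'cx': 322.6893427028051, 'cy': 194.48843226934716, 'rvec': array([ 1.77308055,  1.81124734, -0.7331438 ]), 'tvec': array([ 0.08515223, -0.29749704,  1.23935104])} pos [ 1.06437758 -0.04074275  0.70511474]
side {'fx': 471.69007165178346, 'fy': 471.69007165178346, 'cx': 320.2636024975685, 'cy': 207.53815432891415, 'rvec': array([ 0.9711851 , -2.26232806,  1.20938867]), 'tvec': array([0.34176507, 0.35214023, 0.70805588])} pos [-0.06908314  0.51196472  0.68939748]
{'time': 0.1, 'qpos': array([ 1.07086753,  0.47773311,  0.02232743,  1.55632494, -0.01146363,
        1.10926612, -0.08308267]), 'joint_velocities': array([-0.00096317, -0.00344815, -0.00018413, -0.0028049 ,  0.00172221,
       -0.00109741, -0.00114854]), 'joint_torque': array([ 3.87784035e-03, -5.97764432e+01,  1.61337174e+00, -2.81955725e+01,
        1.28245240e-02,  5.02787414e-03, -1.44365448e-06]), 'tcp_pos': array([ 0.25761827, -0.62347914,  0.3030237 ]), 'orientation': array([-7.69502714e-04,  9.80863204e-01,  1.94696512e-01, -2.25030440e-04]), 'force': array([-0.4068556 , -0.77049268, -0.16823678]), 'torque': array([-0.03305013,  0.00492809, -0.00719827]), 'gripper_force': 0.0, 'opening': 0.0856373054271048} 0.0726
```

View pics/scene0.png

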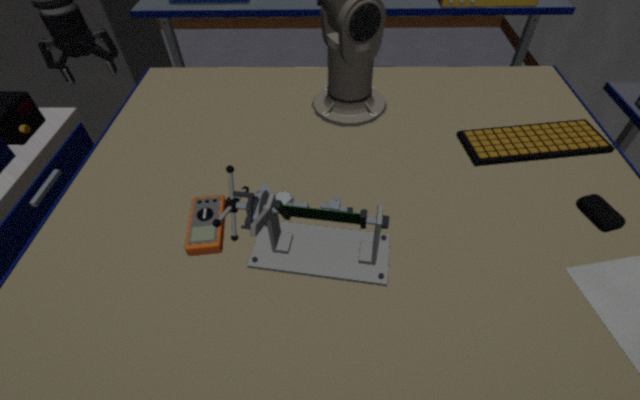

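View pics/side0.png

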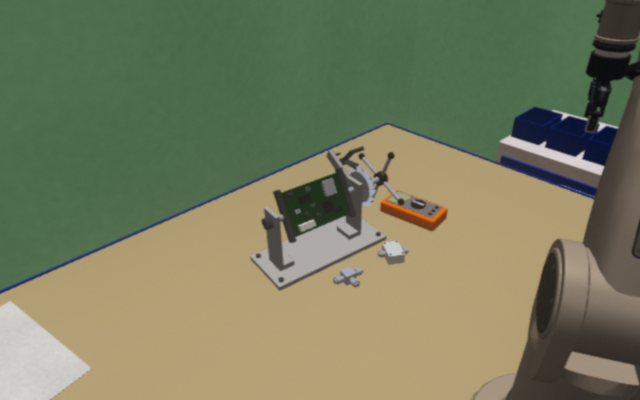

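The scene view shows the stand's base plate (about 250–390, 225–280) with the handle at its left (230,200) and the multimeter at (206,224). The side view shows the wheel at (365,185), handle hub at (380,178) and pawl at (350,155). Stand y runs roughly along world +y. I'll enlarge both.

```bash
python3 - <<'E'
import cv2,numpy as np
a=cv2.imread("pics/scene0.png")[155:285,180:400]; b=cv2.imread("pics/side0.png")[135:295,240:460]
f=lambda i,s:cv2.resize(cv2.convertScaleAbs(i,alpha=1.6),None,fx=s,fy=s,interpolation=cv2.INTER_CUBIC)
cv2.imwrite("pics/a4.png",f(a,3.6)); cv2.imwrite("pics/b4.png",f(b,3.6))
E
```

```text
(no output)
```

View pics/a4.png

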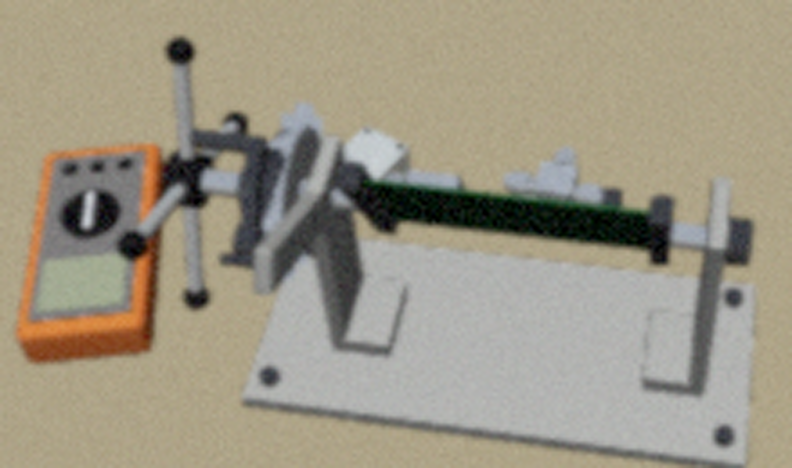

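View pics/b4.png

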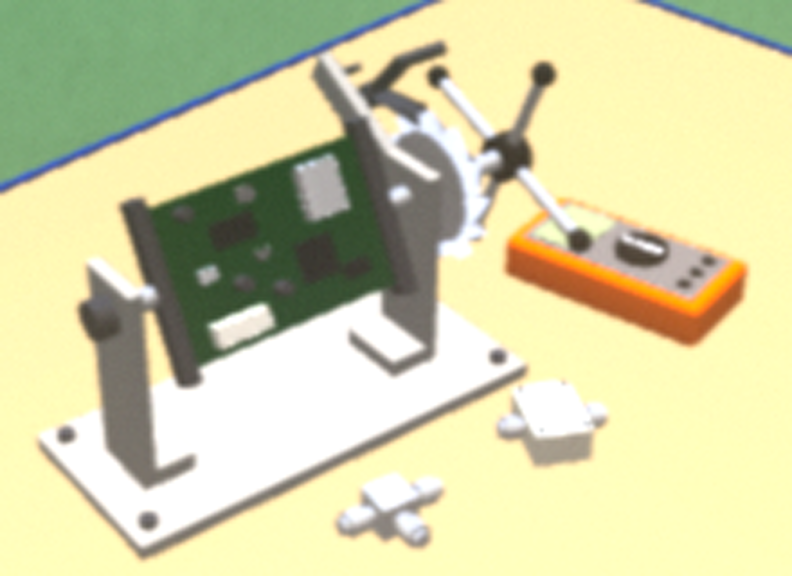

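```bash
cat > fit.py <<'E'
import cv2,numpy as np
from scipy.optimize import least_squares
def arm(k,w):
    a=np.radians(-20)+w+k*np.pi/2   # from upright towards +x
    return [.078*np.sin(a),-.062,.13+.078*np.cos(a)]
def peg(p,y):
    a0=np.arctan2(.038,-.032); r=np.hypot(.038,.032); a=a0-p
    return [.067+r*np.cos(a),y,.167+r*np.sin(a)]
def world(P,v):
    c,s=np.cos(v[2]),np.sin(v[2]); P=np.array(P)
    return np.array([v[0]+c*P[0]-s*P[1],v[1]+s*P[0]+c*P[1],P[2]])
def obs(w,p):
    S=[((246,398),(.065,-.032,.012)),((745,457),(.065,.268,.012)),((752,286),(-.065,.268,.012)),
       ((180,51),arm(0,w)),((132,243),arm(1,w)),((195,297),arm(2,w)),((235,123),arm(3,w)),((193,138),peg(p,-.033))]
    B=[((525,368),(-.065,-.032,.012)),((143,550),(-.065,.268,.012)),((41,440),(.065,.268,.012)),
       ((543,74),arm(0,w)),((438,75),arm(1,w)),((579,240),arm(3,w)),((443,47),peg(p,-.033))]
    return S,B
def fit(cals):
    off={"scene":(180,155),"side":(240,135)}
    def res(v,full=False):
        out=[]
        for n,L in zip(("scene","side"),obs(v[3],v[4])):
            c=cals[n]; K=np.array([[c["fx"],0,c["cx"]],[0,c["fy"],c["cy"]],[0,0,1]])
            for uv,P in L:
                q=cv2.projectPoints(world(P,v)[None],c["rvec"],c["tvec"],K,None)[0].ravel()
                out.append(q-((np.array(uv)+.5)/3.6-.5+off[n]))
        return np.array(out) if full else np.ravel(out)
    s=least_squares(res,[.55,-.25,0,-.05,0],loss="soft_l1",x_scale=[.01,.01,.1,.1,.1])
    return s.x,res(s.x,True)
E
python3 - <<'E'
from cell import calibration
import numpy as np,fit
v,r=fit.fit({n:calibration(n) for n in("scene","side")}); np.set_printoptions(precision=4,suppress=True)
print(v);print(r.round(1).tolist());np.save("v.npy",v)
for n,P in dict(hand=fit.arm(0,v[3]),peg=fit.peg(v[4],-.018),pegback=fit.peg(1.45,-.018),end=fit.arm(0,.54)).items(): print(n,fit.world(P,v))
E
```

```text
[ 0.5659 -0.1902 -0.125  -0.0452 -0.0142]
[[-1.3, -0.5], [1.0, 0.8], [1.2, -1.8], [0.1, -0.2], [0.5, 0.3], [0.5, 0.1], [-0.0, 0.5], [0.2, -0.0], [1.4, -1.9], [0.8, -0.6], [-0.9, -1.4], [0.5, -0.2], [0.1, 0.0], [0.3, -0.2], [0.0, -0.1]]
hand [ 0.5285 -0.248   0.202 ]
peg [ 0.5979 -0.2124  0.2045]
pegback [ 0.6638 -0.2207  0.2033]
end [ 0.5729 -0.2536  0.2066]
```

```bash
cat > h.py <<'E'
from cell import env,kin,camera,calibration,job
import numpy as np,cv2,fit
from scipy.spatial.transform import Rotation as Ro
v=np.load("v.npy"); L=env.nose_length
def tip(x,y,z): return world(x,y,z)+[0,0,L]
def world(x,y,z): return fit.world([x,y,z],v)
def quats():
    for s in(1,-1):
        Y=s*np.array([np.cos(v[2]),np.sin(v[2]),0]); Z=np.array([0,0,-1.]); X=np.cross(Y,Z)
        yield Ro.from_matrix(np.c_[X,Y,Z]).as_quat(scalar_first=True)
def go(x,y,z,vel=.1,sf=None):
    r=env.movel(tip(x,y,z),vel,stop_force=sf); s=env.get_state(); p=s["tcp_pos"]-world(0,0,0)
    c,k=np.cos(v[2]),np.sin(v[2])
    print(r,"t%.1f"%s["time"],"stand",np.round([c*p[0]+k*p[1],-k*p[0]+c*p[1],p[2]-L],4),"F",s["force"].round(1)); return r
def snap(name,tag,box,s):
    p,_=camera(name); x0,y0,x1,y1=box
    cv2.imwrite(f"pics/{tag}.png",cv2.resize(cv2.convertScaleAbs(p[y0:y1,x0:x1],alpha=1.6),None,fx=s,fy=s,interpolation=cv2.INTER_CUBIC))
E
python3 - <<'E'
from h import *
q0=env.get_state()["qpos"]; best=None
for q in quats():
    j=kin.inverse_kinematics(tip(-.025,-.02,.30),q)
    print(q.round(3),None if j is None else np.round(j,2))
    if j is not None and (best is None or np.abs(j-q0).max()<best[0]): best=(np.abs(j-q0).max(),q)
env.grip(0,60)
env.reach(tip(-.025,-.02,.30),best[1])
go(-.025,-.02,.25); print(env.get_state()["opening"])
snap("side","c1",(240,60,460,220),3.6)
E
```

```text
[0.    0.75  0.662 0.   ] [ 0.56  0.28 -0.38  1.69  0.11  1.19  0.03]
[ 0.    -0.662  0.75   0.   ] [-0.63  0.53  1.29  1.76 -0.53  1.26 -2.47]
False t3.4 stand [-0.0248 -0.0202  0.2503] F [-0.5 -0.1  0.7]
0.00013045018883777165
```

View pics/c1.png

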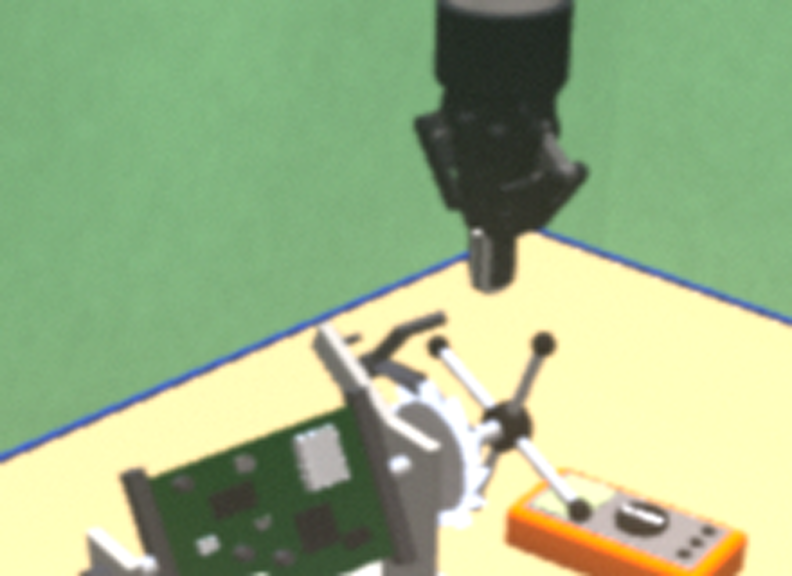

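The gripper is shut with its tip at (490,285), over the gap between the handle and the wheel. The peg's free end is at (440,318), ahead of the tip on +x. Now the throw-back push.

```bash
python3 - <<'E'
from h import *
go(-.025,-.02,.190,.1)
go(.076,-.02,.190,.05)
go(.03,-.02,.190,.12); go(.0,-.02,.25,.15)
snap("side","c2",(280,60,460,220),3.6)
go(-.075,-.062,.25,.2)
E
```

```text
False t4.2 stand [-0.0246 -0.02    0.1905] F [0.2 0.  0.8]
False t6.3 stand [ 0.0758 -0.0201  0.1901] F [-0.6 -1.2 -0.8]
False t6.9 stand [ 0.0304 -0.0201  0.1904] F [ 0.2  0.4 -0.7]
False t7.5 stand [ 2.000e-04 -2.000e-02  2.497e-01] F [0.3 0.8 0.3]
False t8.1 stand [-0.0742 -0.0614  0.2499] F [ 1.5  0.3 -0.3]
```

View pics/c2.png

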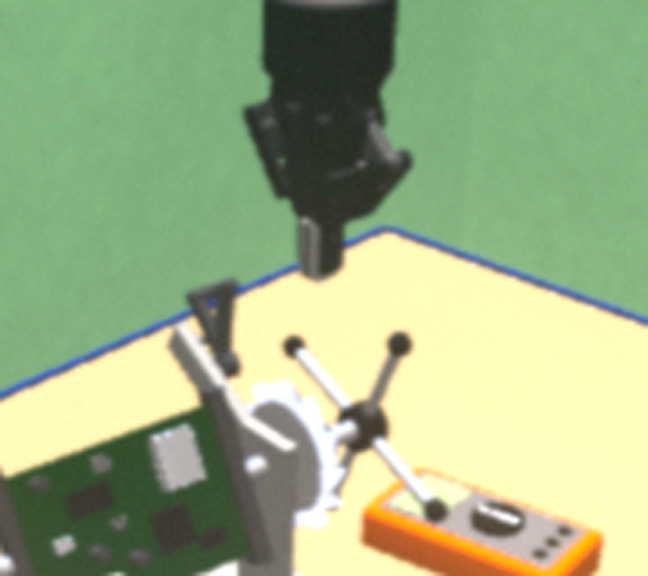

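The pawl is thrown back: its peg is up at (235,285) and its nose is clear of the wheel. Next is turning the handle.

```bash
python3 - <<'E'
from h import *
go(-.075,-.062,.186,.1)
env.dwell(.3)
r=go(-.025,-.062,.186,.03,3)
s=env.get_state()["tcp_pos"]-tip(0,-.062,.186); xc=s@[np.cos(v[2]),np.sin(v[2]),0]; print("contact x",xc,"expect",-.038-.0145)
if r: go(-.004-.0145,-.062,.186,.05); env.dwell(.3)
snap("side","c3",(280,60,460,220),3.6)
E
```

```text
False t8.9 stand [-0.0745 -0.0619  0.1864] F [-0.6 -0.4  0.3]
True t10.1 stand [-0.0508 -0.0619  0.1855] F [-0.5 -0.3  0.1]
contact x -0.0508203245921723 expect -0.0525
False t10.9 stand [-0.0183 -0.0619  0.1858] F [-0.2  0.8 -0.5]
```

View pics/c3.png

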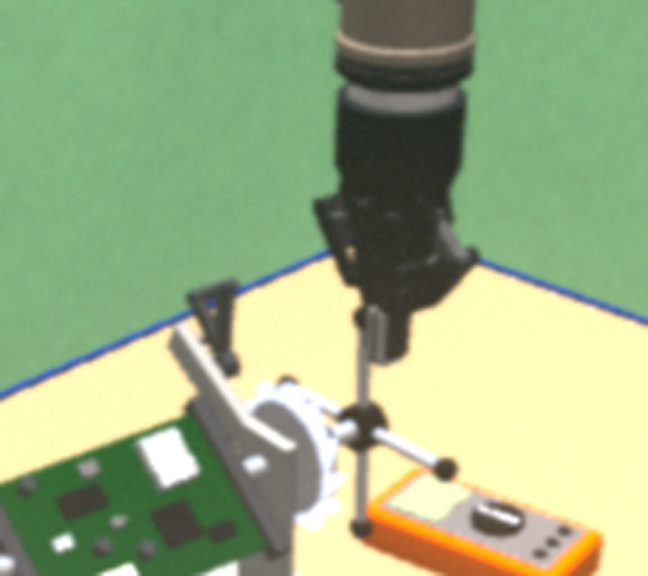

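The handle arm is now upright, with its ball at (365,318) and hub at (361,427), so the wheel is at about 0.37. The pawl is still up. Next I lower the pawl from its +x side.

```bash
python3 - <<'E'
from h import *
go(-.05,-.062,.186,.1); go(-.05,-.062,.265,.15)
go(.145,-.02,.265,.2); go(.145,-.02,.190,.12)
env.dwell(.2)
go(.062,-.02,.190,.05)
go(.10,-.02,.19,.12); go(.10,-.02,.265,.15)
go(-.06,-.062,.265,.2)
snap("side","c4",(280,60,460,220),3.6)
E
```

```text
False t11.7 stand [-0.0498 -0.0621  0.1863] F [ 0.1  0.6 -0. ]
False t12.4 stand [-0.0502 -0.0619  0.2642] F [-0.4  0.2 -0.7]
False t13.6 stand [ 0.1445 -0.0204  0.2647] F [ 0.2 -0.5  0.4]
False t14.3 stand [ 0.1454 -0.0201  0.1909] F [-0.5 -0.1  1.3]
False t16.3 stand [ 0.0622 -0.0199  0.19  ] F [ 0.7 -0.  -0.2]
False t16.8 stand [ 0.0998 -0.0198  0.1896] F [-1.  -1.  -0.1]
False t17.4 stand [ 0.0993 -0.0201  0.2643] F [-0.1  1.2 -0.5]
False t18.4 stand [-0.0591 -0.0615  0.2648] F [0.4 0.2 0.4]
```

View pics/c4.png

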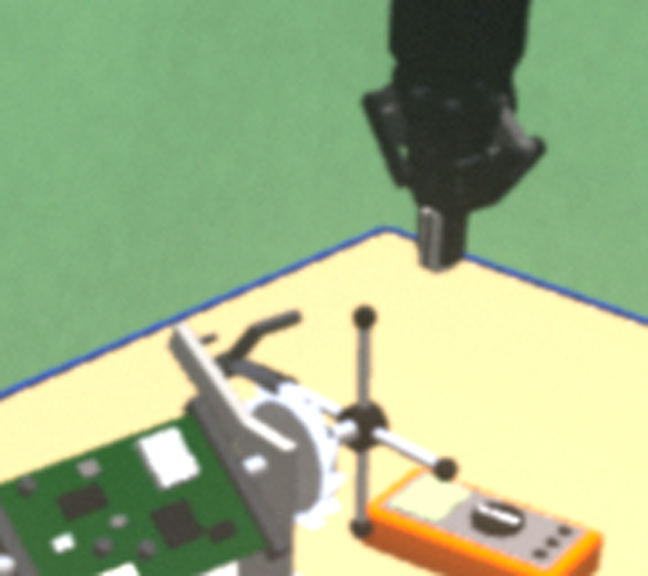

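The pawl is down (peg end at (295,318)) and the wheel hasn't moved. Now I turn the wheel on until its tooth bears on the pawl.

```bash
python3 - <<'E'
from h import *
go(-.06,-.062,.186,.1); env.dwell(.3)
r=go(.002,-.062,.186,.02,12)
go(-.05,-.062,.186,.1); go(-.06,-.062,.30,.15)
env.dwell(.3)
snap("side","c5",(280,60,460,220),3.6); p,_=camera("scene"); cv2.imwrite("pics/s5.png",p)
E
```

```text
False t19.4 stand [-0.0596 -0.062   0.1866] F [ 0.8 -0.1  0.3]
True t22.1 stand [-0.0069 -0.0621  0.185 ] F [-1.   0.9  0.8]
False t22.7 stand [-0.0495 -0.062   0.1863] F [0.1 0.6 0.6]
False t23.6 stand [-0.0603 -0.0619  0.299 ] F [ 0.5 -0.1  0. ]
```

View pics/c5.png

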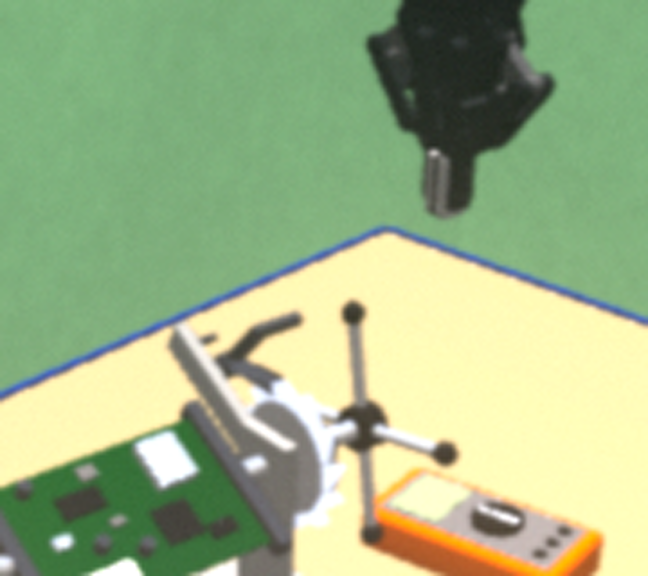

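The wheel stopped where predicted. I'll check the joint values from these pixels: balls at (352,313), (445,453) and (372,534), peg end at (297,319).

```bash
python3 - <<'E'
from h import *
from scipy.optimize import least_squares
c=calibration("side"); K=np.array([[c["fx"],0,c["cx"]],[0,c["fy"],c["cy"]],[0,0,1]])
pr=lambda P:cv2.projectPoints(fit.world(P,v)[None],c["rvec"],c["tvec"],K,None)[0].ravel()
px=lambda u:(np.array(u)+.5)/3.6-.5+[280,60]
def f(z): return np.ravel([pr(fit.arm(0,z[0]))-px((352,313)),pr(fit.arm(3,z[0]))-px((445,453)),pr(fit.arm(2,z[0]))-px((372,534)),pr(fit.peg(z[1],-.033))-px((298,318))])
s=least_squares(f,[.5,0]);print(s.x,s.fun.round(1))
E
```

```text
[ 0.54284245 -0.02474741] [ 0.3 -0.3  0.4 -0.4  0.1 -0.8  0.4 -0.2]
```

The wheel is at 0.543 and the pawl at -0.02, which is seated. The robot is clear, so I'm handing in.

```bash
python3 -c "
from cell import job
print(job.job_done())"
```

```text
the job is handed in; nothing more can be done
None
```

I handed the job in at about 24 s of the 64 s allowed: the wheel is one notch back at about 0.54 rad with the pawl seated at about -0.02 rad (both measured from the side camera), the robot is clear, and I saw no contact with the board or bench items, but no verdict was returned.

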